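# Eject a cuvette block from its holder and set it on the tray

### The job

The clear cuvette block is sunk flush in the pocket of the black holder. Swing the holder's hand lever all the way over towards the robot so that the ejector pushes the block up out of the pocket, then lift the block out and stand it upright on the floor of the grey tray, setting it down rather than dropping it. Finally swing the lever all the way back home, and leave the other things where they are.

Things in the scene. Friction and masses are not known exactly. Their poses are not given: they have to be found in the camera images.
- pocket (a point): centre of the pocket's mouth, in the top face of the cuvette holder, 60 mm above the desk. The holder is a black block 80 x 110 mm (x by y) and 34 mm thick on an aluminium stand, base plate 100 x 132 mm, screwed down. The pocket is a rectangle of 29 mm along x and 63 mm along y, 30 mm deep, with an oblong ejector hole in its floor. Axes: x away from the lever's front position towards its home position (the holder's back), y towards the side without the lever, z up
- lever_hinge (a point): point on the axis of the hand lever, in the plane in which the knob swings: 98 mm to the -y side of the pocket's centre, 30 mm above the desk; fixed to the holder, same axes as pocket; the lever turns about its y axis
- lever_knob (a point): centre of the black ball knob, 24 mm in diameter, at the upper end of the hand lever's 8 mm steel rod; 80 mm from lever_hinge. Nothing but the rod (below it) is within 30 mm of it
- eject_lever (a joint): angle of the hand lever in rad. 0: fully home, leaning 0.65 rad from upright to the holder's back (+x of pocket). 1.3: fully forward, leaning 0.65 rad to the front (-x). It takes about 2 N at the knob, stays where it is left and stops at both ends. It starts within 0.2 of home. The ejector rises with it by 15.4 mm per rad; the first 4 mm are idle, then it carries the block, which stands 16 mm out of the pocket at 1.3
- cuvette_center (a point): centre of the loose cuvette block, a clear plastic block with two wells, 26 mm along x, 60 mm along y, 30 mm high (its two small caps stand 2 mm higher and cannot be gripped), about 60 g; z up when upright. At the start it sits in the pocket with its top flush with the holder's top face and cannot be gripped; once raised it can be gripped across its 26 mm width (along x)
- cuvette: the same cuvette block; origin at the centre of its underside
- tray_middle (a point): middle of the floor of the grey tray, on the floor's upper side, 3 mm above the desk. The tray is 286 mm along x and 197 mm along y, its rim 23 mm high; flat floor 250 mm by 165 mm; it does not move. The part with x from -90 to 0 mm and y from -60 to 40 mm is empty
- flow_cell: bystander: clear acrylic flow cell, 24 x 85 x 25 mm, lying on the far half of the tray; origin under its centre
- stopper: bystander: black rubber stopper with two bent tubes, 28 x 35 x 49 mm, standing on the far left part of the tray; origin under its centre
- electrode_cell: bystander: clear electrode cell with two plates, 46 x 53 x 44 mm, on the desk to the right of the holder; origin under its centre
- tape_roll: bystander: roll of tape, 58 mm in diameter, 20 mm high, lying on the desk between the robot and the holder; origin under its centre
Not all that is in view belongs to the job. What is shaped like the cuvette but turquoise is not meant.

How it is judged:
By the outcome, as a careful person would: the job done as asked, in the order asked, and still so for the second after the job is handed in, with the robot touching nothing.
It also fails if it takes over 64 s, if anything falls off the work surface, if the arm or the gripper's body presses on something with over 40 N, if the wrist force passes 120 N, or if a joint passes its speed limit or range.

### The arm

A 6-joint arm with a two-finger parallel gripper is mounted at the origin on a cart in front of the work surface, level with it; the furniture and walls round the work are solid. World frame = base frame: x ahead of the robot, y to its left, z up, the work surface at z = 0. Lengths are in m, angles in rad, forces in N, time in s.
With the tool pointing down it reaches from about 0.35 to 0.975 m from the base axis. Payload 7.1 kg.
Tool frame: the origin (TCP) lies midway between the tips of the shut fingers; the grasp point (between the pads) lies 19 mm behind it; z points along the fingers, x is the direction in which the jaws open and shut, and the axes are right-handed (so a half turn about z gives the same grasp; the last joint's range is limited). The gripper opens to 88 mm and grips with 3 to 60 N. Pads are 20 mm wide; open, the fingers measure 115 mm over their backs; the gripper's body (75 mm by 178 mm) begins 61 mm behind the grasp point.
Start: joints at [-1.213, 0.423, 1.63, -0, 1.089, -0.019], TCP at [0.23, -0.581, 0.223] pointing down, gripper open.
Joint ranges: [-3, 3], [-0.9, 2.11], [0.09, 2.58], [-1.31, 4.45], [0.11, 2.69], [-2.54, 2.54]. Speed limits (rad/s): [2.39, 2.39, 3.01, 3.14, 3.14, 3.14].

### API

Orientations are given as a unit quaternion [w, x, y, z].
In Python, from station import move_pose, movel, movej, command_gripper, wait, inverse_kinematics, read_camera, camera_info, MotionError, job_done, get_time, get_joint_pos, get_qvel, get_effort, get_tcp_pos, get_ee_rot, get_ft_force, get_ft_torque, get_grip_width gives the robot as it stands. Calls block until the motion is done:
- move_pose(position, orientation): joint-space move of the TCP to a pose.
- movel(position, frame=None, v=0.15, until_force=None): straight line of the TCP; frame=None keeps the orientation; v is the mean speed in m/s. With until_force (N) it stops when the force on the tool has changed by that much, and returns True; else False.
- movej(angles): joint-space move.
- command_gripper(opening): opening from 0.0 (shut) to 1.0 (fully open); the grip force is fixed at half the most; returns when the fingers have stopped.
- wait(seconds).
- inverse_kinematics(position, orientation): joint angles nearest the present ones, or None.
- read_camera(name): name is "scene" or "top" or "wrist"; returns the picture (400x640x3 uint8, red, green, blue); there is no depth.
- camera_info(name): a dict with "intrinsics" (3x3 intrinsics, pixels), "T" (4x4, takes a point from camera to world coordinates); the wrist camera has in their place "tool_from_camera" (4x4, takes a point from camera to tool coordinates, whose origin is the TCP and whose axes are the tool frame's). Camera axes: x right, y up, looking along -z (the intrinsics and any distortion apply to the point x, -y, -z); pixel columns grow to the right and rows downward; lengths in m; the calibration is good to about 2 mm. A picture is of the moment at which its call begins: read the wrist's pose just before it. camera_info takes no time and is no camera call.
A pose or a line that the arm cannot do raises MotionError and nothing moves.
- job_done(): hands the job in, once; it reports no verdict.
Readings, each from a call of its own:
- get_time(): time.
- get_joint_pos(): joint angles.
- get_qvel(): joint speeds.
- get_effort(): joint torques, N m.
- get_tcp_pos(): TCP position.
- get_ee_rot(): TCP orientation.
- get_ft_force(): force on the tool from outside, world axes, zero at the start.
- get_ft_torque(): the same for the moment, N m.
- get_grip_width(): opening from 0.0 (shut) to 1.0 (fully open).
Only numpy, scipy, OpenCV 4.12 (cv2) and the standard library are available. Lean on these libraries where they do the work, as an engineer would, in place of code of your own. Each camera call takes 0.05 s, during which the arm holds its last target. There are 200 camera calls.

## Working session

There is one attempt and no reset: what is moved stays moved. The work goes in short steps, each a Python script; the robot and the scene stay as the last script left them, time stands still between calls to the robot, and variables do not carry over. Pictures are saved under pics/ and viewed, about 8 in all and at most 12, crops included, and the job is handed in when it is done.

```bash
ls; mkdir -p pics; python3 - <<'E'
from station import *
import cv2, numpy as np
np.set_printoptions(precision=4,suppress=True)
for n in ("scene","top","wrist"):
    im=read_camera(n); cv2.imwrite(f"pics/{n}0.png",im[:,:,::-1]); print(n,camera_info(n))
print(get_time(),get_tcp_pos(),get_ee_rot())
E
```

```text
pics
scene {'intrinsics': array([[397.9436,   0.    , 320.417 ],
       [  0.    , 397.9436, 195.1073],
       [  0.    ,   0.    ,   1.    ]]), 'T': array([[-0.8837,  0.2818, -0.3738,  0.1027],
       [-0.4681, -0.5366,  0.7021,  0.81  ],
       [-0.0027,  0.7954,  0.6061,  0.7739],
       [ 0.    ,  0.    ,  0.    ,  1.    ]])}
top {'intrinsics': array([[361.4487,   0.    , 318.6284],
       [  0.    , 361.4487, 197.2054],
       [  0.    ,   0.    ,   1.    ]]), 'T': array([[ 0.0109,  0.9968, -0.0794,  0.4371],
       [-0.9999,  0.0106, -0.0041,  0.0094],
       [-0.0032,  0.0794,  0.9968,  0.988 ],
       [ 0.    ,  0.    ,  0.    ,  1.    ]])}
wrist {'intrinsics': array([[276.0267,   0.    , 323.8494],
       [  0.    , 276.0267, 205.6159],
       [  0.    ,   0.    ,   1.    ]]), 'tool_from_camera': array([[ 1.    ,  0.0006,  0.0001,  0.0014],
       [ 0.0006, -0.9624, -0.2716, -0.074 ],
       [-0.0001,  0.2716, -0.9624, -0.1628],
       [ 0.    ,  0.    ,  0.    ,  1.    ]])}
0.15 [ 0.2298 -0.5807  0.2221] [-0.0003  0.827  -0.5622 -0.0005]
```

View pics/top0.png

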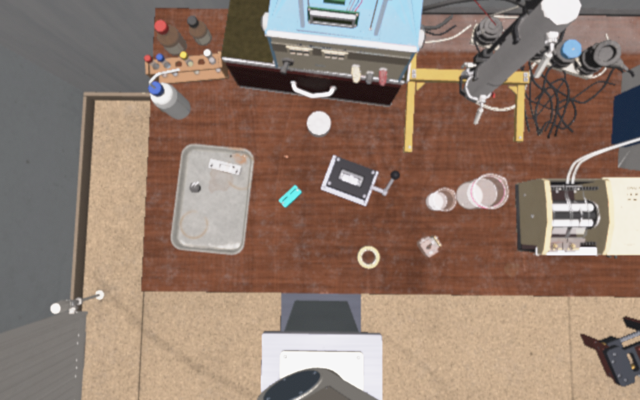

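View pics/scene0.png

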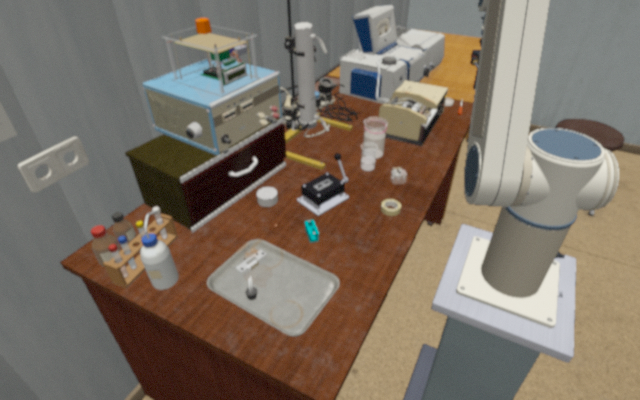

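The top view shows the holder at about (350,178), the knob at (395,175), the tray at (213,198) and the tape at (368,257). The turquoise decoy is at (290,196). Next I'll get rough positions and then look from the wrist.

```bash
cat > h.py <<'E'
from station import *
import cv2, numpy as np
from scipy.spatial.transform import Rotation as R
np.set_printoptions(precision=4,suppress=True)
def wristT():
    q=get_ee_rot(); T=np.eye(4); T[:3,:3]=R.from_quat([q[1],q[2],q[3],q[0]]).as_matrix(); T[:3,3]=get_tcp_pos()
    return T@camera_info("wrist")["tool_from_camera"]
def shoot(n,name=None):
    T=wristT() if n=="wrist" else camera_info(n)["T"]
    im=read_camera(n)
    if name: cv2.imwrite(f"pics/{name}.png",im[:,:,::-1]); np.save(f"pics/{name}_T.npy",T)
    return im,T
def cast(n,T,uv,z):
    K=camera_info(n)["intrinsics"]; uv=np.atleast_2d(uv).astype(float)
    d=np.c_[(uv[:,0]-K[0,2])/K[0,0],-(uv[:,1]-K[1,2])/K[1,1],-np.ones(len(uv))]@T[:3,:3].T
    return T[:3,3]+d*((z-T[2,3])/d[:,2])[:,None]
def proj(n,T,P):
    K=camera_info(n)["intrinsics"]; c=(np.atleast_2d(P)-T[:3,3])@T[:3,:3]
    return np.c_[K[0,2]+K[0,0]*c[:,0]/-c[:,2],K[1,2]-K[1,1]*c[:,1]/-c[:,2]]
def down(yaw):  # tool z down, tool x at yaw in the world
    x=np.array([np.cos(yaw),np.sin(yaw),0]); z=np.array([0,0,-1.])
    q=R.from_matrix(np.c_[x,np.cross(z,x),z]).as_quat(); return [q[3],q[0],q[1],q[2]]
E
python3 - <<'E'
from h import *
T=camera_info("top")["T"]
for n,uv,z in (("holder",(350,179),.06),("knob",(395,175),.09),("tray",(213,199),.015),("stopper",(195,187),.03),("tape",(368,257),.02),("decoy",(290,196),.03)):
    print(n,cast("top",T,uv,z)[0])
im=cv2.imread("pics/top0.png"); g=im.max(2)
m=(g<75).astype(np.uint8)*255; m[:150]=0;m[210:]=0;m[:,:320]=0;m[:,383:]=0
c=max(cv2.findContours(m,0,2)[0],key=cv2.contourArea)
b=cv2.boxPoints(cv2.minAreaRect(c)); P=cast("top",T,b,.06); print(b,P,P.mean(0),np.linalg.norm(np.diff(P,axis=0),axis=1))
d=P[1]-P[0];print(np.arctan2(d[1],d[0]))
# tray ends
hs=cv2.cvtColor(im,cv2.COLOR_BGR2HSV); m=((hs[:,:,1]<50)&(hs[:,:,2]>90)).astype(np.uint8)*255
m[:138]=0;m[262:]=0;m[:,:165]=0;m[:,262:]=0
c=max(cv2.findContours(m,0,2)[0],key=cv2.contourArea)
b=cv2.boxPoints(cv2.minAreaRect(c)); P=cast("top",T,b,.023); print("tray",b,P,P.mean(0),np.linalg.norm(np.diff(P,axis=0),axis=1))
E
```

```text
holder [ 0.559  -0.0674  0.06  ]
knob [ 0.5664 -0.1774  0.09  ]
tray [0.5067 0.2988 0.015 ]
stopper [0.5372 0.3435 0.03  ]
tape [ 0.3566 -0.1192  0.02  ]
decoy [0.5158 0.0895 0.03  ]
[[361. 197.]
 [361. 197.]
 [360. 197.]
 [360. 197.]] [[ 0.5127 -0.0959  0.06  ]
 [ 0.5127 -0.0959  0.06  ]
 [ 0.5126 -0.0933  0.06  ]
 [ 0.5126 -0.0933  0.06  ]] [ 0.5126 -0.0946  0.06  ] [0.     0.0026 0.    ]
0.0
tray [[168.8425 247.7991]
 [181.7729 141.124 ]
 [255.0298 150.0036]
 [242.0995 256.6787]] [[0.3751 0.4092 0.023 ]
 [0.6627 0.3866 0.023 ]
 [0.6403 0.187  0.023 ]
 [0.354  0.2141 0.023 ]] [0.508  0.2992 0.023 ] [0.2885 0.2009 0.2877]
```

```bash
python3 - <<'E'
from h import *
move_pose([.54,-.13,.25],down(-.3)); print(get_time(),get_joint_pos())
im,T=shoot("wrist","w1")
E
```

```text
2.125 [-0.259   0.2898  1.7604 -0.0002  1.0914  0.0423]
```

View pics/w1.png

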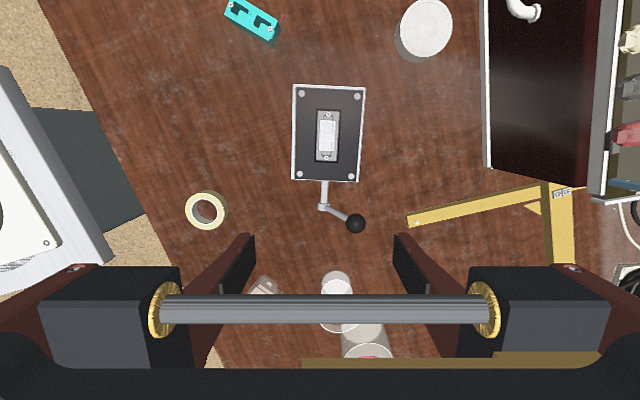

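The wrist view shows the holder top at about x 294–364, y 86–181, the pocket at (327,135), the knob at (356,223) and the tape at (206,211).

```bash
python3 - <<'E'
from h import *
im=cv2.imread("pics/w1.png"); T=np.load("pics/w1_T.npy")
g=im.max(2).astype(int); hs=cv2.cvtColor(im,cv2.COLOR_BGR2HSV)
print(g[135,286:372]); print(g[78:190,306]); 
roi=np.zeros(g.shape,bool); roi[78:190,285:372]=1
m=((hs[:,:,1]<60)&(g<105)&roi).astype(np.uint8)*255
m=cv2.morphologyEx(m,cv2.MORPH_OPEN,np.ones((3,3),np.uint8))
c=max(cv2.findContours(m,0,1)[0],key=cv2.contourArea)
def rep(c,z,n):
    b=cv2.boxPoints(cv2.minAreaRect(cv2.convexHull(c))); P=cast("wrist",T,b,z); d=np.diff(P,axis=0)
    print(n,b.round(1).tolist(),P.mean(0),np.linalg.norm(d,axis=1),np.arctan2(d[:,1],d[:,0]))
rep(c,.06,"top")
m2=((hs[:,:,1]<60)&roi).astype(np.uint8)*255
m2=cv2.morphologyEx(m2,cv2.MORPH_OPEN,np.ones((9,9),np.uint8))
c=max(cv2.findContours(m2,0,1)[0],key=cv2.contourArea); rep(c,.004,"plate")
k=np.zeros(g.shape,np.uint8); k[205:240,340:375]=255; k[g>60]=0
c=max(cv2.findContours(k,0,1)[0],key=cv2.contourArea); print("knob",cv2.minEnclosingCircle(c),cv2.contourArea(c))
cv2.imwrite("pics/crop1.png",np.hstack([cv2.resize(im[75:245,270:390],None,fx=3.3,fy=3.3,interpolation=2),cv2.resize(cv2.cvtColor(m,8)[75:245,270:390],None,fx=3.3,fy=3.3)]))
E
```

```text
[111 120 121 121 120  87 228 248 231 136  72  83  85  83  85  87  83  87
  85  85  85  85  86  86  85  87  86  87  82  52  85 176 185 216 234 240
 239 238 237 238 238 238 239 238 239 239 240 239 218 183 192 168  94  48
  79  87  85  86  87  86  83  84  82  85  85  85  83  86  82  84  83  81
  72  94 231 232 149 110 116 124 128 127 132 138 131 131]
[129 128 121 123 116 108 191 232 237 160  95  96  97  96  93  94  96  93
 100  98 100 101  98 101 101 100  98  97  98  99  98  97  97  96  94  93
  92  94  96  92  92  91  93  92  90  90  91  91  89  90  88  88  90  86
  90  88  85  85  85  84  83  85  81  85  84  82  83  84  79  80  81  82
  79  81  80  81  79  79  79  79  81  80  77  78  78  75  78  77  74  79
  78  77  78  79  78  74  76  73  76  73  63 186  92 117 122 122 119 118
 118 119 116 118]
top [[292.1000061035156, 177.8000030517578], [296.8999938964844, 87.0], [361.8999938964844, 90.5], [357.1000061035156, 181.1999969482422]] [ 0.5628 -0.0719  0.06  ] [0.109  0.0772 0.1093] [ 1.1858 -0.3507 -1.8918]
plate [[290.5, 180.5], [292.1000061035156, 83.69999694824219], [365.20001220703125, 84.80000305175781], [363.70001220703125, 181.6999969482422]] [ 0.5647 -0.0724  0.004 ] [0.1344 0.1002 0.1345] [ 1.2205 -0.3165 -1.8491]
knob ((355.3163146972656, 223.051025390625), 9.772028923034668) 268.5
```

View pics/crop1.png

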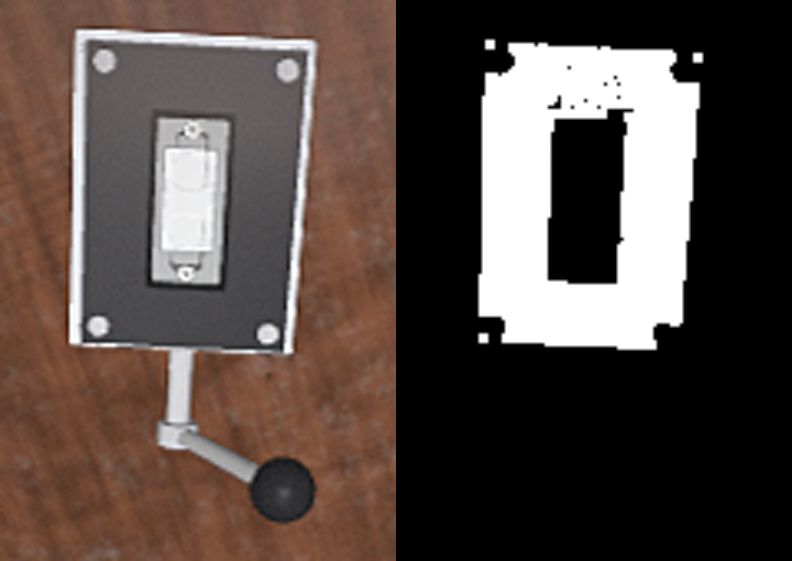

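The crop shows the four corner screws, the pocket's dark rim, the lever boss at (175,434) and the knob at (283,489).

```bash
python3 - <<'E'
from h import *
T=np.load("pics/w1_T.npy"); o=np.array([270,75])
f=lambda L:np.array(L)/3.3+o-.35
for n,L in (("screws",[(104,61),(288,69),(268,334),(98,326)]),("pocket",[(152,112),(235,116),(226,291),(147,286)]),("top",[(83,42),(308,48),(287,347),(78,342)])):
    P=cast("wrist",T,f(L),.06); d=np.roll(P,-1,0)-P; print(n,P.mean(0),np.linalg.norm(d,axis=1),np.arctan2(d[:,1],d[:,0])+[0,np.pi/2,-np.pi,-np.pi/2])
c=P.mean(0)
for yaw in (-.31,-.33,-.35):
  Rz=R.from_euler('z',yaw).as_matrix(); p0=np.array([.5635,-.072,.06])
  # knob ray onto plane holder y=-.098
  for cam,TT,uv in (("wrist",T,(355.3,223.05)),("top",camera_info("top")["T"],(395,175))):
    a=TT[:3,3]; b=cast(cam,TT,uv,.0)[0]
    la=Rz.T@(a-p0); lb=Rz.T@(b-p0); s=(-.098-la[1])/(lb[1]-la[1]); k=la+s*(lb-la)
    v=k-np.array([0,-.098,-.03]); print(yaw,cam,"knob local",k,"r",np.hypot(v[0],v[2]),"lean",np.arctan2(v[0],v[2]))
E
```

```text
screws [ 0.5629 -0.0719  0.06  ] [0.0665 0.0968 0.0664 0.0963] [-0.3424 -0.3501 -0.3491 -0.3484]
pocket [ 0.5631 -0.0723  0.06  ] [0.0304 0.0639 0.0305 0.0634] [-0.3474 -0.3394 -0.3647 -0.3402]
top [ 0.5629 -0.0714  0.06  ] [0.0809 0.1089 0.0819 0.109 ] [-0.3266 -0.3389 -0.326  -0.3484]
-0.31 wrist knob local [ 0.0334 -0.098   0.0452] r 0.08231451339619086 lean 0.4174909957221883
-0.31 top knob local [ 0.0329 -0.098   0.04  ] r 0.07731147426516535 lean 0.4394751325424515
-0.33 wrist knob local [ 0.0356 -0.098   0.0433] r 0.08145542373563903 lean 0.4521206498511674
-0.33 top knob local [ 0.0358 -0.098   0.0355] r 0.07458871643347523 lean 0.5000818845284519
-0.35 wrist knob local [ 0.0378 -0.098   0.0412] r 0.08058497872339905 lean 0.48863754943449333
-0.35 top knob local [ 0.0388 -0.098   0.0304] r 0.07178637416292358 lean 0.5703120283638533
```

```bash
cat >> h.py <<'E'
P0=np.array([.563,-.072,.06]); YAW=-.346; RZ=R.from_euler('z',YAW).as_matrix()
W=lambda l: P0+RZ@np.array(l)
Q=down(YAW)
def knob(th,dx=0,dz=-.007): # th = joint angle
    a=.65-th; return W([.08*np.sin(a)+dx,-.098,-.03+.08*np.cos(a)+dz])
E
python3 - <<'E'
from h import *
command_gripper(.42); print(get_grip_width())
move_pose(knob(.17,dz=.06),Q)
print(movel(knob(.17),Q,v=.08,until_force=6),get_tcp_pos(),get_ft_force())
dx=-.0065
movel(knob(.17,dx),Q,v=.03)
for th in np.linspace(.17,1.3,9)[1:]:
    r=movel(knob(th,dx),Q,v=.08,until_force=15); print(round(th,2),r,RZ.T@get_ft_force())
    if r: break
r=movel(knob(1.3,-.018),Q,v=.03,until_force=8); print(r,RZ.T@(get_tcp_pos()-P0),RZ.T@get_ft_force(),get_time())
E
```

```text
0.4183679652821682
False [ 0.5649 -0.1769  0.0943] [0.8116 0.0713 0.1987]
0.31 False [ 2.0652 -0.6071  1.1819]
0.45 False [ 0.259  -0.3692 -0.548 ]
0.59 False [0.7887 0.2905 0.1673]
0.74 False [ 0.3429 -0.5327  0.7702]
0.88 False [ 0.1458 -0.3136 -0.5207]
1.02 False [0.1348 0.2104 1.0139]
1.16 False [-0.0292  0.3768 -0.0339]
1.3 False [ 0.2314 -1.1445 -0.1393]
True [-0.0562 -0.098   0.0269] [ 1.404  -0.3111  0.8187] 7.5167
```

```bash
python3 - <<'E'
from h import *
movel(knob(1.3,0),Q,v=.05); movel(knob(1.3,0,.07),Q,v=.15)
move_pose(W([0,-.03,.16]),Q)
im,T=shoot("wrist","w2"); print(get_time())
uv=proj("wrist",T,[W([0,0,.016]),knob(1.3,0,0)]).round(1); print(uv)
u,v=uv[0].astype(int); c=im[max(v-120,0):v+140,u-120:u+120,::-1]; cv2.imwrite("pics/crop2.png",cv2.resize(c,None,fx=2.3,fy=2.3,interpolation=2)); print(u-120,max(v-120,0))
E
```

```text
9.0333
[[324.  168.4]
 [281.6 256.2]]
204 48
```

View pics/crop2.png

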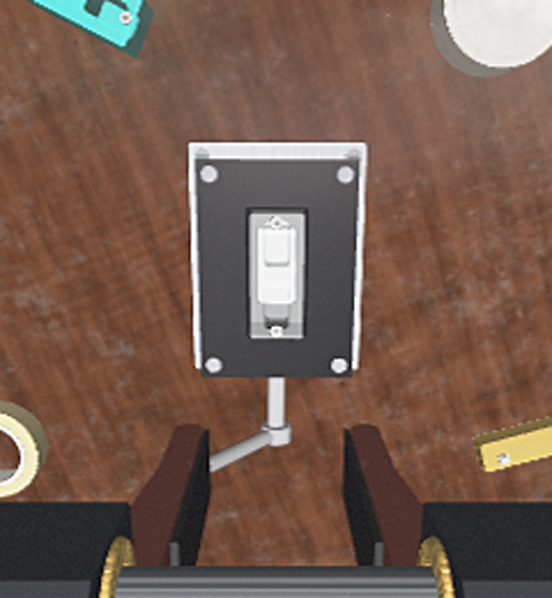

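The lever now leans to the front, and the block's apparent size (about 24 px by 54 px) matches its top at z = 0.076. I'll grip and lift.

```bash
python3 - <<'E'
from h import *
command_gripper(.6)
movel(W([0,0,.06]),Q,v=.2)
print(movel(W([0,0,.0035]),Q,v=.05,until_force=8),get_tcp_pos(),get_ft_force())
command_gripper(0); print("w",get_grip_width()*88,get_ft_force())
movel(W([0,0,.03]),Q,v=.04); movel(W([0,0,.14]),Q,v=.15); print("w",get_grip_width()*88,get_ft_force(),get_tcp_pos(),get_time())
shoot("wrist","w3")
shoot("top","t3")
a=cv2.imread("pics/w3.png")[180:400,170:490]; b=cv2.imread("pics/t3.png")[140:260,160:400]
cv2.imwrite("pics/c3.png",np.vstack([cv2.resize(a,(480,330)),cv2.resize(b,(480,240),interpolation=2)]))
E
```

```text
False [ 0.5633 -0.072   0.0638] [ 0.4087  0.3543 -0.0698]
w 26.125244963639755 [-1.12   -0.7008  2.0216]
w 25.38300853146475 [-0.5066  0.1546 -0.3394] [ 0.5623 -0.0719  0.1992] 13.7
```

View pics/c3.png

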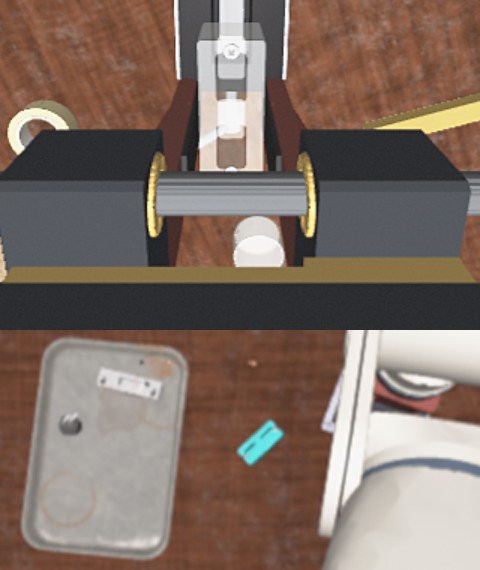

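The block is held level between the pads and the tray target is clear. I'll carry it over and set it down.

```bash
python3 - <<'E'
from h import *
t=np.array([.4673,.2925]); q=down(-.086)
move_pose([*t,.12],q)
movel([*t,.035],q,v=.1)
print(movel([*t,.015],q,v=.015,until_force=3.5),get_tcp_pos(),get_ft_force())
g=min(1,get_grip_width()+.22); command_gripper(g); print(get_grip_width())
movel([*t,.11],q,v=.08)
movel([*t,.2],q,v=.2)
im,T=shoot("wrist","w4"); print(get_time(),proj("wrist",T,[*t,.033]))
E
```

```text
True [0.4672 0.2924 0.0209] [-0.5792  0.033   5.1586]
0.5094725225116271
19.575 [[324.11  189.552]]
```

View pics/w4.png

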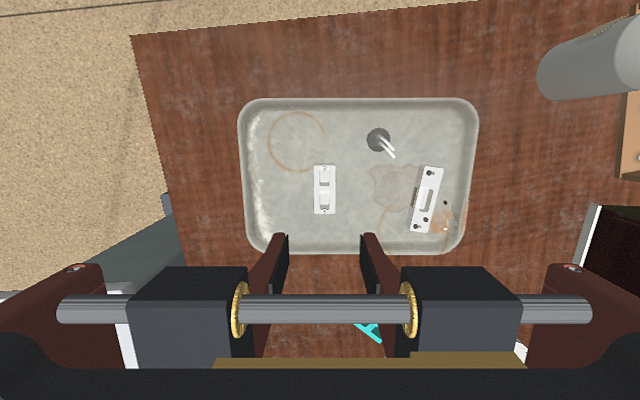

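The block stands in the tray at (324,189), exactly where predicted. Now the lever goes back home.

```bash
python3 - <<'E'
from h import *
command_gripper(.42)
move_pose(knob(1.3,0,.08),Q)
print(movel(knob(1.3,0),Q,v=.08,until_force=6),get_tcp_pos())
dx=.0065
movel(knob(1.3,dx),Q,v=.03)
for th in np.linspace(1.3,0,10)[1:]:
    r=movel(knob(th,dx),Q,v=.08,until_force=15)
    if r: print("stop",th); break
r=movel(knob(0,.018),Q,v=.03,until_force=8); print(r,RZ.T@(get_tcp_pos()-P0),RZ.T@get_ft_force())
movel(knob(0,0),Q,v=.05); movel(knob(0,0,.07),Q,v=.15)
move_pose([.5,.08,.26],Q); print(get_time())
im,T=shoot("wrist","w5"); print(proj("wrist",T,[knob(0,0,0),W([0,-.098,-.03])]))
im,T=shoot("top","t5"); print(proj("top",T,[knob(0,0,0)]))
E
```

```text
False [ 0.4846 -0.1479  0.0871]
True [ 0.0538 -0.0981  0.025 ] [ 0.8263 -0.408   0.3177]
28.0583
[[434.4868 339.4433]
 [390.4041 311.0233]]
[[396.5589 171.2484]]
```

```bash
python3 - <<'E'
from h import *
move_pose([.54,-.13,.25],down(-.3))
im,T=shoot("wrist","w6"); print(get_time())
b=im[:,:,::-1]; g=b.max(2)
uv=proj("wrist",T,[knob(x,-.001,0) for x in (0,.05,.1,.17)]); print(uv)
k=np.zeros(g.shape,np.uint8); k[200:245,340:385]=255; k[g>60]=0
c=max(cv2.findContours(k,0,1)[0],key=cv2.contourArea); print("knob",cv2.minEnclosingCircle(c))
cv2.imwrite("pics/c6.png",cv2.resize(b[60:260,160:460],None,fx=2,fy=2))
E
```

```text
29.075
[[362.8617 222.2952]
 [360.4537 222.8175]
 [357.9029 223.2974]
 [354.1061 223.8929]]
knob ((363.4117736816406, 222.4705810546875), 9.602931022644043)
```

View pics/c6.png

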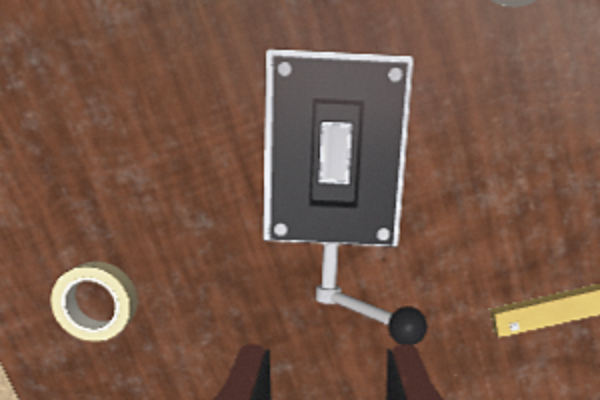

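The knob is at (363.4,222.5), within 0.6 px of the predicted home position. The pocket is empty and nothing else has moved.

```bash
python3 -c "
from h import *
job_done(); print(get_time())"
```

```text
the job is handed in; nothing more can be done
the job is handed in; nothing more can be done
```

The job is done and handed in at about 29 s of the 64 s allowed. I swung the lever fully forward, lifted the raised block out and set it upright on the empty part of the tray floor. Then I swung the lever back home.

- **Block:** it touched the tray floor with the TCP at 20.9 mm, against 20.8 mm expected. The wrist picture after release shows it standing at the planned spot.
- **Lever:** it met its stop at both ends. At home the knob is within 0.6 px of where it should be.
- **Other things:** the flow cell and stopper looked untouched after the placing, and the tape roll did in the last picture. I did not look closely at the electrode cell afterwards, but the arm stayed clear of it.
- **Disagreement:** both lever stops came about 1 mm off along x, the same way each time. This is within calibration error. No check failed.

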